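# Secure the charging dock's cover and hold its key switch turned

## Robot

A 6-joint arm with a two-finger parallel gripper is mounted at the origin on the work surface. World frame = base frame: x ahead of the robot, y to its left, z up, the work surface at z = 0. Lengths are in m, angles in rad, forces in N, time in s.
With the tool pointing down it reaches from about 0.275 to 0.725 m from the base axis. Payload 15.9 kg.
Tool frame: the origin (TCP) lies midway between the tips of the shut fingers; the grasp point (between the pads) lies 19 mm behind it (bot.hold_point_z is the distance from the TCP to the grasp point, in m); z points along the fingers, y is the direction in which the jaws open and shut (so a half turn about z gives the same grasp; the last joint's range is limited). The gripper opens to 85 mm and grips with 20 to 120 N. Pads are 22 mm wide; open, the fingers measure 114 mm over their backs; the gripper's body (76 mm by 85 mm) begins 54 mm behind the grasp point. The pads swing forward as they close: fully open they stand 13 mm farther back than shut.
Start: joints at [-1.273, 0.213, -0.034, 1.323, 0, 1.571], TCP at [0.147, -0.478, 0.231] pointing down, gripper open.
Joint ranges: [-2.98, 2.98], [-0.74, 1.72], [-1.14, 1.35], [-2.1, 2.04], [-1.57, 1.44], [-3.14, 3.14]. Speed limits (rad/s): [1.89, 1.89, 2.39, 2.57, 3.14, 3.14].

## Interface

Orientations are given as a unit quaternion [x, y, z, w].
In Python, from rig import telemetry, eyes, ticket, bot gives the robot as it stands.
- The arm moves only by the tool carry_out, never from a script. Its argument "series" is a list of rows, each a list of 7 numbers: the shift along the world's x, y, z scaled (see below), then the turn, a rotation vector about the world's x, y, z scaled (see below), then the closure, from -1 (fully open) to 1 (shut), so that 0 is half open. In form: [[dx, dy, dz, wx, wy, wz, jaw], ...]. A call has 1 to 5 rows; each row is the pose to reach, as a shift and turn from the pose measured when the call began; what a row does not reach only later rows make up. The controller multiplies each number of a shift by 0.2 m and each number of a turn by 90 degrees. A row lasts 1/10 s, in which the tool goes at most 50 mm and 8.59 degrees, less where a joint would pass 70% of its speed; a pose out of reach is approached as far as the arm can. A call with a number of a shift or a turn outside -1 to 1 is refused whole. A call with a gripper value outside its range is refused whole. The fingers move at their own pace and stop on an object; the grip force is fixed at half the most. Time passes only in rows, so rows that repeat a pose let the fingers close. It gives the time, the measured TCP pose, the force and the opening at its end, in the units of the state.
- telemetry.get_state(): the state, without advancing time (a new reading comes with each control period).
- eyes.grab_frame(name): name is "scene" or "top" or "wrist"; returns a dict with "pixels" (420x560x3 uint8, red, green, blue), "range_z" (420x560 float32, m along the optical axis (not along the pixel's ray), 0 where there is no reading), "intrinsics" (3x3 intrinsics, pixels), "k1" (the pictures are not rectified: a ray, as slopes to the right and down, at radius r is drawn at 1 + k1 r^2 times it, then the intrinsics apply), "T" (4x4, takes a point from camera to world coordinates). Camera axes: x right, y up, looking along -z (the intrinsics and any distortion apply to the point x, -y, -z); pixel columns grow to the right and rows downward; lengths in m; the calibration is good to about 2 mm. A picture is of the moment at which its call begins.
- ticket.job_done(): hands the job in, once; it reports no verdict.
The state is a dict: "t": time; "joints": joint angles; "qd": joint speeds; "joint_efforts": joint torques, N m; "eef_pos": TCP position; "ee_rot": TCP orientation; "contact_force": force on the tool from outside, world axes, zero at the start; "wrist_torque": the same for the moment, N m; "grip_width": finger opening in m.
Only numpy, scipy, OpenCV 4.12 (cv2) and the standard library are available. Lean on these libraries where they do the work, as an engineer would, in place of code of your own. Each camera call takes 0.05 s, during which the arm holds its last target. There are 200 camera calls.

## Task

Secure the cover of the handheld charging dock: first swing the red turnbutton a quarter turn clockwise until it lies right across the cover's edge. Then take the yellow-headed key from the stand, push it fully home in the dock's lock past the sticky pins, turn it a quarter clockwise to its stop, and finish while still gripping the key and holding it turned, as the lock springs back. Leave the red and blue keys in their slots, the cover in its place and the other things on the bench alone.

Things in the scene. Friction and masses are not known exactly. Their poses are not given: they have to be found in the camera images.
- dock: Grey and black charging dock fixed to the bench, 200 (x) x 333 (y) x 60 mm high, a handheld terminal visible under the cover on its +y side and a grey lock deck on its -y side, deck top 60 mm above the bench. Origin on the bench, z up; it shifts and yaws from run to run.
- lock_mouth (a point): Centre of the brass lock's top face (31 mm across), 72 mm above the bench, at dock x -20, y -115 mm; axes are the dock's and do not turn. Keyway at rest along this x: 13.2 x 5.2 mm, 26 mm deep, its funnelled mouth 3 mm wider all round. Sticky spring pins 8 and 14 mm down resist with 5 to 15 N; rocking helps. Fully home, the bow rests on the lock face: key origin here.
- plug (a joint): Turn of the lock, rad: 0 at rest (keyway along dock x), grows clockwise seen from above, stop at 1.48 (a quarter turn). A spring returns it when let go: 0.02 N m at the start, 0.08 at the stop. Play in the keyway: the key turns about 0.1 rad more than the lock. A white mark on the lock goes from the steel collar's red dot to its green dot. Collar 54 mm across, 70 mm above bench.
- latch_pivot (a point): Hinge axis (vertical) of the red turnbutton, at the height of the bar's underside, 68 mm above the bench; axes are the dock's. In the dock frame at x +30, y -22 mm, 26 mm from the cover's edge; a steel post below it.
- latch_grip (a point): Grip point of the red turnbutton, 40 mm out from the pivot, 89 mm above the bench; x runs along the bar, tip to pivot. The bar reaches 56 mm from the pivot; from 24 to 56 mm out it is an upright fin 10 mm thick, 30 mm tall from the bar's underside. It turns about the pivot only, with about 1.5 N friction at the grip, and stays where it is left.
- latch (a joint): Turn of the turnbutton in rad: 0 when the bar points along dock -x (open, beside the cover), grows clockwise seen from above, stop at 1.571 where it points along dock +y and lies across the cover's edge (closed). Starts part-way between 0 and 0.4.
- cover: Loose cover of the charging well: grey frame with clear window, 190 (x) x 160 (y) x 6 mm, 0.35 kg, lying on the dock with a lip in the well; top 66 mm above the bench, 2 mm below the turnbutton. A low black pull on its +y side, 14 mm above its underside. Origin: centre of its underside.
- key_stand: Wooden key stand fixed to the bench, 60 (x) x 170 (y) x 36 mm high; three upright slots on its middle line 55 mm apart, 27 mm deep. Origin at its underside's centre; shifts and yaws from run to run.
- key: A loose key upright in one of the stand's three slots (55 mm apart; keys swap slots from run to run). Bow (head): yellow plastic, 30 wide (its x) x 10 thick (its y) x 36 tall. Steel blade 12 wide x 4 thick x 25 long below, the last 9 mm tapering; fits the lock either way round. 45 g. Origin: centre of the bow's underside, where the blade begins; z up. This is the key to use.
- key_red: A loose key upright in one of the stand's three slots (55 mm apart; keys swap slots from run to run). Bow (head): red plastic, 30 wide (its x) x 10 thick (its y) x 36 tall. Steel blade 12 wide x 4 thick x 25 long below, the last 9 mm tapering; fits the lock either way round. 45 g. Origin: centre of the bow's underside, where the blade begins; z up. Leave it in its slot.
- key_blue: A loose key upright in one of the stand's three slots (55 mm apart; keys swap slots from run to run). Bow (head): blue plastic, 30 wide (its x) x 10 thick (its y) x 36 tall. Steel blade 12 wide x 4 thick x 25 long below, the last 9 mm tapering; fits the lock either way round. 45 g. Origin: centre of the bow's underside, where the blade begins; z up. Leave it in its slot.
- tape_roll: Bystander: roll of orange tape, 100 mm across, 48 tall. Origin: centre of underside.
- small_carton: Bystander: carton 100 x 130 x 70 mm. Origin: centre of underside.
- pen_pot: Bystander: blue cup 76 mm across, 95 tall. Origin: centre of underside.
- spray_can: Bystander: green can 56 mm across, 160 tall. Origin: centre of underside.
- scanner: Bystander: yellow and black handheld scanner lying on the bench, 90 x 150 x 40 mm. Origin: under its head.

How it is judged:
By the outcome, as a careful person would: the job done as asked, in the order asked, and still so for the second after the job is handed in, while the arm keeps its last pose, push and grip.
It also fails if it takes over 58 s, if anything falls off the work surface, if the arm or the gripper's body presses on something with over 40 N, if the wrist force passes 120 N, or if a joint passes its speed limit or range.

## Working session

There is one attempt and no reset: what is moved stays moved. The work goes in short steps, Python scripts to look and compute and a tool call to move; the robot and the scene stay as the last step left them, time stands still between calls to the robot, and variables do not carry over. Pictures are saved under pics/ and viewed, about 8 in all and at most 12, crops included, and the job is handed in when it is done.

Besides the shell and the picture viewer there is one more tool, called after "Call:" as name([rows], argument=value, ...), one row to a line, values as JSON. carry_out: Moves the arm, as the interface text tells. Shifts and turns lie within -1 to 1; 1 stands for 0.2 m of shift or 90 degrees of turn. Its arguments: {"type":"object","properties":{"series":{"type":"array"}},"required":["series"]}

```bash
mkdir -p pics; ls; cat > h.py <<'E'
import numpy as np, cv2
from rig import telemetry, eyes, ticket, bot
def grab(n):
    f=eyes.grab_frame(n); return f
def save(f,name,crop=None,s=1):
    im=f["pixels"][:,:,::-1]
    if crop: r0,r1,c0,c1=crop; im=im[r0:r1,c0:c1]
    cv2.imwrite("pics/"+name,cv2.resize(im,None,fx=s,fy=s,interpolation=cv2.INTER_CUBIC))
def ray(f,uv):
    K=f["intrinsics"]; uv=np.atleast_2d(np.float64(uv)).reshape(-1,1,2)
    p=cv2.undistortPoints(uv,K,np.array([f["k1"],0,0,0.]))[:,0]
    T=f["T"]; d=np.c_[p[:,0],-p[:,1],-np.ones(len(p))]@T[:3,:3].T
    return T[:3,3],d
def onz(f,uv,z):
    o,d=ray(f,uv); return o+d*((z-o[2])/d[:,2])[:,None]
def pts(f):
    D=f["range_z"]; h,w=D.shape
    u,v=np.meshgrid(np.arange(w),np.arange(h)); o,d=ray(f,np.c_[u.ravel(),v.ravel()])
    return (o+d*D.ravel()[:,None]).reshape(h,w,3)
E
python3 - <<'E'
from h import *
s=telemetry.get_state(); print(s)
f=grab("top"); save(f,"top.png",s=1.4); print(f["T"],f["intrinsics"],f["k1"])
g=grab("scene"); save(g,"scene.png",s=1.4); print(g["T"])
E
```

```text
pics
{'t': 0.0, 'joints': array([-1.27297926e+00,  2.13343414e-01, -3.50229385e-02,  1.32347795e+00,
        2.93493999e-05,  1.57080698e+00]), 'qd': array([-0.00074224,  0.00016786,  0.00055628, -0.00124816, -0.00092761,
        0.00103327]), 'joint_efforts': array([ 3.02661290e-03, -6.86149049e+01,  4.87121451e+01,  1.71597570e-02,
        1.80067454e-04,  4.90561916e-06]), 'eef_pos': array([ 0.14663384, -0.47768706,  0.23083687]), 'ee_rot': array([ 9.88934251e-01,  1.48353538e-01, -6.32284862e-05, -5.20364583e-04]), 'contact_force': array([-0.79823625, -0.94619752,  0.44382877]), 'wrist_torque': array([0.01323066, 0.02697584, 0.02475066]), 'grip_width': 0.08524222985211621}
[[ 0.00617399  0.98292582 -0.18389866  0.26607863]
 [-0.99997904  0.00571047 -0.00305002  0.01446044]
 [-0.0019478   0.18391363  0.98294048  1.63022126]
 [ 0.          0.          0.          1.        ]] [[431.3849809    0.         281.53767438]
 [  0.         431.3849809  205.13203119]
 [  0.           0.           1.        ]] 0.0031745178955846455
[[ 0.83087558 -0.39525714  0.39168555  1.01732921]
 [ 0.55644101  0.59569893 -0.57923759 -0.6862733 ]
 [-0.00437887  0.69922427  0.71488897  0.92478178]
 [ 0.          0.          0.          1.        ]]
```

View pics/top.png

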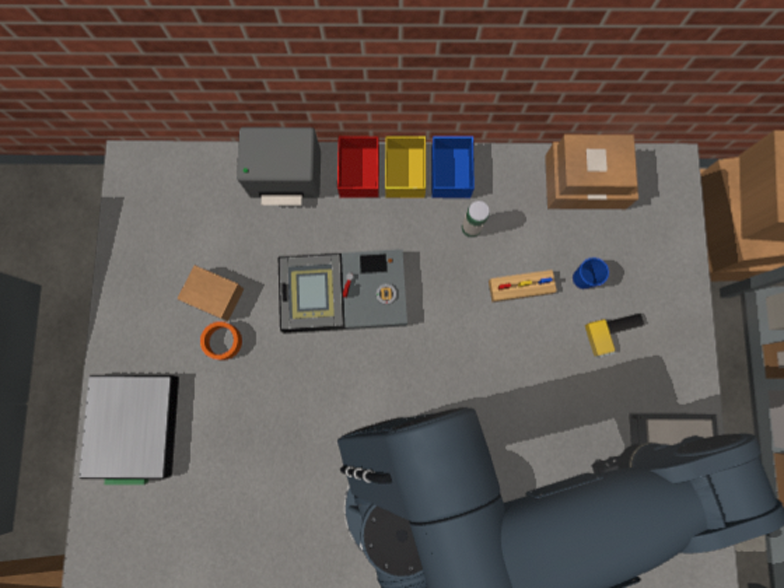

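View pics/scene.png

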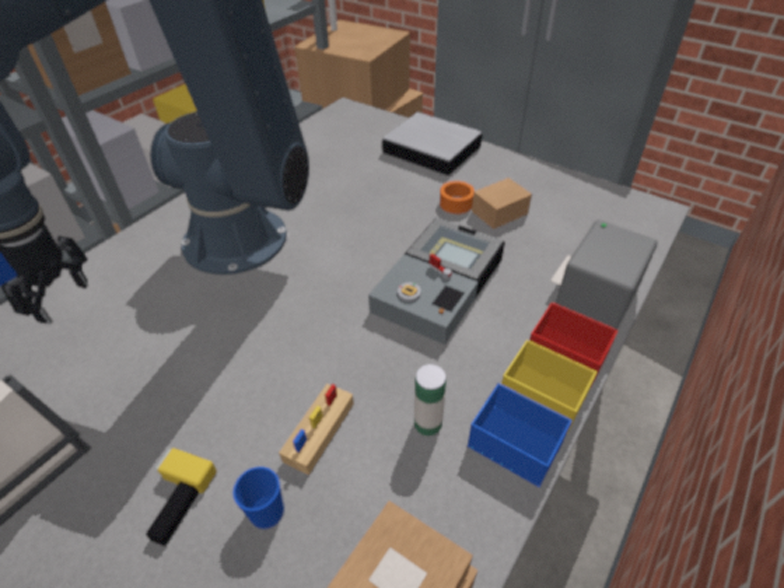

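The top view shows the dock at about (345,290), with the red bar at (347,286) and the lock at (387,293). The stand is at (523,285), with the yellow key in the middle slot. The scene view agrees. Next I'll measure these.

```bash
cat > m.py <<'E'
from h import *
f=grab("top"); P=pts(f); hsv=cv2.cvtColor(f["pixels"],cv2.COLOR_RGB2HSV)
H,S,V=[hsv[...,i].astype(int) for i in range(3)]
box=(P[...,0]>.2)&(P[...,0]<.7)&(P[...,2]>.02)&(P[...,2]<.13)
def rep(n,m):
    n_,l,st,c=cv2.connectedComponentsWithStats(m.astype(np.uint8))
    for i in range(1,n_):
        if st[i,4]>=6:
            q=P[l==i]; print(n,st[i,4],c[i].round(1),"P",np.median(q,0).round(4),"z",q[:,2].min().round(3),q[:,2].max().round(3))
rep("red",box&((H<8)|(H>172))&(S>150)&(V>80))
rep("yel",box&(H>20)&(H<35)&(S>130)&(V>80))
rep("blu",box&(H>105)&(H<125)&(S>150))
for n,z0,z1,yl,yh in(("dockdeck",.052,.09,-.05,.35),("stand",.028,.045,-.55,-.25)):
    m=(box&(P[...,2]>z0)&(P[...,2]<z1)&(P[...,1]>yl)&(P[...,1]<yh)).astype(np.uint8)
    cs=max(cv2.findContours(m,0,1)[0],key=cv2.contourArea)
    zz=.06 if n=="dockdeck" else .036
    w=onz(f,cs[:,0],zz)[:,:2].astype(np.float32)
    r=cv2.minAreaRect(w*1000); print(n,r, cv2.boxPoints(r).round(1).tolist())
save(f,"topc.png",(165,245,190,460),2.9)
E
python3 m.py
```

```text
red 34 [247.  205.6] P [0.5504 0.1438 0.0972] z 0.068 0.106
red 23 [360. 204.] P [ 0.5636 -0.2685  0.0719] z 0.062 0.083
yel 33 [374.7 201.9] P [ 0.5719 -0.3245  0.0695] z 0.034 0.077
yel 347 [428.5 240.5] P [ 0.4354 -0.5224  0.0396] z 0.02 0.05
blu 307 [422.8 194.5] P [ 0.6031 -0.5104  0.0714] z 0.021 0.101
blu 18 [388.9 199.9] P [ 0.5795 -0.376   0.0706] z 0.055 0.076
dockdeck ((552.031982421875, 159.0845489501953), (201.81448364257812, 333.0807189941406), 3.8619425296783447) [[440.1000061035156, 318.5], [462.6000061035156, -13.899999618530273], [663.9000244140625, -0.30000001192092896], [641.5, 332.0]]
stand ((572.1024169921875, -328.88385009765625), (61.851402282714844, 163.55224609375), 8.311917304992676) [[529.7000122070312, -252.39999389648438], [553.2999877929688, -414.29998779296875], [614.5, -405.29998779296875], [590.9000244140625, -243.5]]
```

View pics/topc.png

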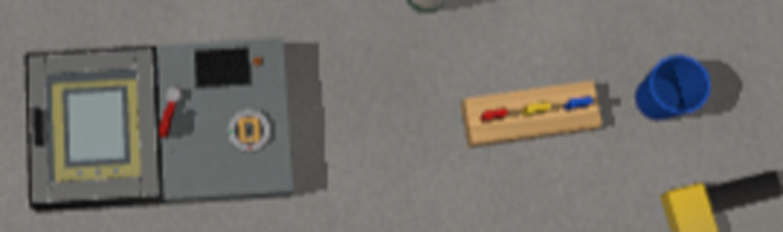

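The dock centre is at about (0.552, 0.159) with yaw 3.9°, and the stand's yaw is 8.3°. I'll move over the dock and turn the tool for a wrist view.

Call:
carry_out([
  [0.47,0.72,0.1,0,0,0.42,-1],
  [0.47,0.72,0.1,0,0,0.42,-1],
  [0.47,0.72,0.1,0,0,0.42,-1],
  [0.47,0.72,0.1,0,0,0.42,-1],
  [0.47,0.72,0.1,0,0,0.42,-1],
])

```text
t: 0.65
eef_pos: [0.242, -0.3316, 0.2515]
ee_rot: [0.885, 0.465, 0.0, -0.0]
contact_force: [0.0, -1.1, -0.2]
grip_width: 0.0856
```

Call:
carry_out([
  [0.47,0.72,0.1,0,0,0.42,-1],
  [0.47,0.72,0.1,0,0,0.42,-1],
  [0.47,0.72,0.1,0,0,0.42,-1],
  [0.47,0.72,0.1,0,0,0.42,-1],
  [0.47,0.72,0.1,0,0,0.42,-1],
])

```text
t: 1.15
eef_pos: [0.3373, -0.1853, 0.2718]
ee_rot: [0.684, 0.73, 0.0, 0.0]
contact_force: [-0.4, -0.4, -0.9]
grip_width: 0.0854
```

Call:
carry_out([
  [0.47,0.72,0.1,0,0,0.42,-1],
  [0.47,0.72,0.1,0,0,0.42,-1],
  [0.47,0.72,0.1,0,0,0.42,-1],
  [0.47,0.72,0.1,0,0,0.42,-1],
  [0.47,0.72,0.1,0,0,0.42,-1],
])

```text
t: 1.65
eef_pos: [0.4327, -0.0387, 0.2916]
ee_rot: [0.406, 0.914, 0.001, -0.0]
contact_force: [-0.5, -0.9, -0.5]
grip_width: 0.0856
```

Call:
carry_out([
  [0.47,0.72,0.1,0,0,0.42,-1],
  [0.47,0.72,0.1,0,0,0.42,-1],
  [0.47,0.72,0.1,0,0,0.42,-1],
  [0.47,0.72,0.1,0,0,0.42,-1],
  [0.47,0.72,0.1,0,0,0.42,-1],
])

```text
t: 2.15
eef_pos: [0.5279, 0.1081, 0.3107]
ee_rot: [0.084, 0.996, 0.001, -0.001]
contact_force: [0.9, 0.4, -0.1]
grip_width: 0.0854
```

```bash
python3 - <<'E'
from h import *
f=grab("wrist"); save(f,"w1.png"); print(f["T"].round(4).tolist(),f["k1"],telemetry.get_state()["joints"].round(3))
P=pts(f); hsv=cv2.cvtColor(f["pixels"],cv2.COLOR_RGB2HSV)
H,S,V=[hsv[...,i].astype(int) for i in range(3)]
print("z pct",np.percentile(P[...,2],[5,25,50,75,95]).round(3))
def rep(n,m):
    n_,l,st,c=cv2.connectedComponentsWithStats(m.astype(np.uint8))
    for i in range(1,n_):
        if st[i,4]>=25:
            q=P[l==i]; print(n,st[i].tolist(),c[i].round(1),"P",np.median(q,0).round(4),"z",q[:,2].min().round(3),q[:,2].max().round(3))
rep("red",((H<8)|(H>172))&(S>150)&(V>60))
rep("green",(H>45)&(H<85)&(S>120)&(V>60))
rep("brass",(H>12)&(H<30)&(S>110)&(V>80))
E
```

```text
[[0.1661, -0.9475, -0.2731, 0.4579], [0.9861, 0.1597, 0.0459, 0.1195], [0.0001, -0.2769, 0.9609, 0.454], [0.0, 0.0, 0.0, 1.0]] -0.016544630345654468 [1.990e-01 3.020e-01 2.820e-01 1.553e+00 1.000e-03 3.650e-01]
z pct [-0.001  0.     0.002  0.065  0.391]
red [309, 175, 16, 44, 491] [315.6 195.3] P [0.548  0.1423 0.0979] z 0.06 0.454
red [284, 364, 85, 35, 1435] [330.2 378. ] P [0.8293 0.1357 0.0221] z 0.002 0.454
brass [543, 0, 17, 60, 790] [552.3  27.2] P [0.4245 0.4293 0.0139] z 0.001 0.454
brass [543, 115, 17, 44, 399] [553.6 141.8] P [0.5534 0.4358 0.0122] z 0.002 0.031
brass [202, 185, 31, 32, 551] [217.2 200.5] P [0.5431 0.0407 0.0724] z 0.037 0.454
brass [0, 218, 28, 53, 918] [  9.5 246.3] P [ 0.5707 -0.2434  0.0203] z 0.002 0.454
brass [223, 271, 10, 9, 74] [227.3 275. ] P [0.6333 0.0307 0.0647] z 0.061 0.067
brass [224, 376, 48, 12, 270] [255.5 381.2] P [0.8294 0.0335 0.01  ] z -0.0 0.454
brass [195, 384, 16, 13, 134] [202.2 389.2] P [ 0.8297 -0.0548  0.0117] z -0.0 0.454
```

View pics/w1.png

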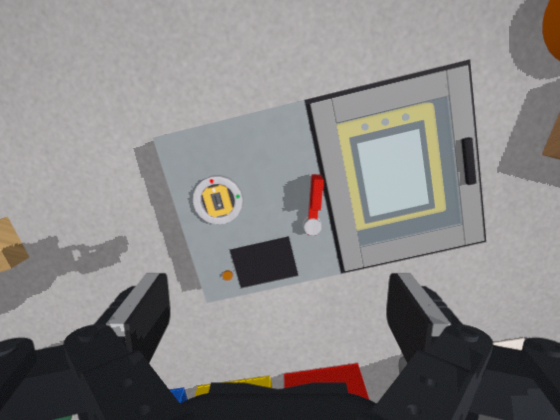

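The wrist view shows the bar from (313,228) to its tip at (317,175), the lock at (217,200), the red dot at (212,181) and the green dot at (238,196). I'll refine the dock, bar and lock measurements.

```bash
cat > m2.py <<'E'
from h import *
def dock(f,P):
    m=((P[...,2]>.05)&(P[...,2]<.085)&(P[...,0]>.4)&(P[...,0]<.7)&(P[...,1]>-.04)&(P[...,1]<.37)).astype(np.uint8)
    c=max(cv2.findContours(m,0,1)[0],key=cv2.contourArea)
    r=cv2.minAreaRect((onz(f,c[:,0],.06)[:,:2]*1000).astype(np.float32)); return r
def lock(f,P,near):
    hsv=cv2.cvtColor(f["pixels"],cv2.COLOR_RGB2HSV); H,S,V=[hsv[...,i].astype(int) for i in range(3)]
    q=onz(f,np.indices(H.shape)[::-1].reshape(2,-1).T,.071).reshape(*H.shape,3)
    d=np.hypot(*(q[...,:2]-near).transpose(2,0,1))
    m=((H>10)&(H<32)&(S>110)&(V>70)&(d<.03)).astype(np.uint8)
    c=np.vstack(cv2.findContours(m,0,1)[0])
    (x,y),r=cv2.minEnclosingCircle((onz(f,c[:,0],.072)[:,:2]*1000).astype(np.float32))
    m=((S<45)&(V>120)&(d<.04)).astype(np.uint8)
    c=max(cv2.findContours(m,0,1)[0],key=cv2.contourArea)
    e=cv2.minEnclosingCircle((onz(f,c[:,0],.070)[:,:2]*1000).astype(np.float32))
    return (x,y,r),e
def bar(f,P):
    hsv=cv2.cvtColor(f["pixels"],cv2.COLOR_RGB2HSV); H,S,V=[hsv[...,i].astype(int) for i in range(3)]
    q=onz(f,np.indices(H.shape)[::-1].reshape(2,-1).T,.09).reshape(*H.shape,3)
    d=np.hypot(*(q[...,:2]-np.array([.583,.139])).transpose(2,0,1))
    m=(((H<8)|(H>172))&(S>130)&(V>50)&(d<.075)&(P[...,2]>.085)).astype(np.uint8)
    c=np.vstack(cv2.findContours(m,0,1)[0])
    return cv2.minAreaRect((onz(f,c[:,0],.098)[:,:2]*1000).astype(np.float32))
if __name__=="__main__":
  for n in("top","wrist"):
    f=grab(n);P=pts(f)
    r=dock(f,P); print(n,"dock",r)
    print(" lock",lock(f,P,np.array([.541,.042])))
    print(" bar",bar(f,P))
E
python3 m2.py
```

```text
top dock ((543.1337890625, 289.38623046875), (200.53598022460938, 70.04305267333984), 2.370544910430908)Traceback (most recent call last):
  File "m2.py", line 28, in <module>
    print(" lock",lock(f,P,np.array([.541,.042])))
                  ~~~~^^^^^^^^^^^^^^^^^^^^^^^^^^^
  File "m2.py", line 11, in lock
    c=np.vstack(cv2.findContours(m,0,1)[0])
    return _nx.concatenate(arrs, 0, dtype=dtype, casting=casting)
           ~~~~~~~~~~~~~~~^^^^^^^^^^^^^^^^^^^^^^^^^^^^^^^^^^^^^^^
ValueError: need at least one array to concatenate
```

The arm blocks the top view here, so I'll use only the wrist.

```bash
sed -i 's/("top","wrist")/("wrist",)/' m2.py; python3 m2.py
```

```text
wrist dock ((555.4378051757812, 156.9407501220703), (201.026611328125, 333.0647888183594), 3.9377381801605225)
 lock ((542.9390869140625, 39.72948455810547, 17.790746688842773), ((541.2119750976562, 41.81596755981445), 40.09196090698242))
 bar ((546.1867065429688, 142.99258422851562), (11.211760520935059, 33.84324645996094), 77.3885726928711)
```

Call:
carry_out([
  [0.095,0.187,-0.6,0,0,-0.03,0.3],
  [0.095,0.187,-0.6,0,0,-0.03,0.3],
  [0.095,0.187,-0.6,0,0,-0.03,0.3],
  [0.095,0.187,-0.6,0,0,-0.03,0.3],
  [0.095,0.187,-0.6,0,0,-0.03,0.3],
])

```text
t: 2.8
eef_pos: [0.5454, 0.1421, 0.1923]
ee_rot: [0.113, 0.994, 0.0, -0.001]
contact_force: [0.4, 0.2, 1.0]
grip_width: 0.0297
```

```bash
python3 - <<'E'
from m2 import *
f=grab("wrist"); save(f,"w2.png"); P=pts(f)
print(bar(f,P)); print(telemetry.get_state()["eef_pos"].round(4))
E
```

```text
((546.1095581054688, 143.9659881591797), (8.868565559387207, 34.440147399902344), 77.47764587402344)
[0.546  0.1422 0.1932]
```

View pics/w2.png

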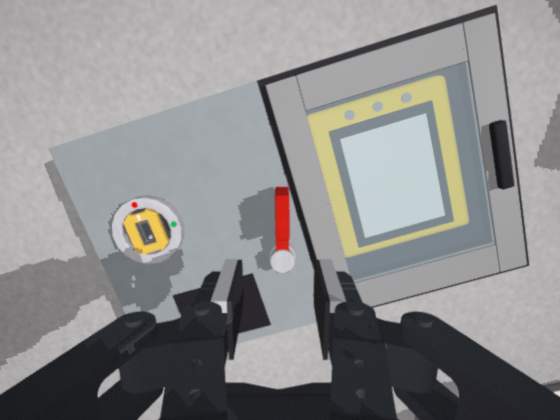

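The fin sits midway between the fingers, at column 282 with the finger midpoint at about 279. I'll descend around it.

Call:
carry_out([
  [0.0,0.01,-0.2,0,0,0,0.3],
  [0.0,0.01,-0.4,0,0,0,0.3],
  [0.0,0.01,-0.55,0,0,0,0.3],
  [0.0,0.01,-0.615,0,0,0,0.3],
  [0.0,0.01,-0.615,0,0,0,0.3],
])

```text
t: 3.35
eef_pos: [0.546, 0.1438, 0.0705]
ee_rot: [0.113, 0.994, 0.001, -0.0]
contact_force: [-0.5, -0.0, 0.9]
grip_width: 0.0302
```

Call:
carry_out([
  [0.0,0.0,0.0,0,0,0,0.6],
  [0,0.0,0.0,0,0,0,0.6],
  [0.0,0.0,0.0,0,0,0,0.6],
])

```text
t: 3.65
eef_pos: [0.547, 0.144, 0.072]
ee_rot: [0.114, 0.994, 0.001, 0.001]
contact_force: [-0.8, 0.2, -0.5]
grip_width: 0.0167
```

Call:
carry_out([
  [0.0045,0.031,0,0,0,-0.078,0.6],
  [0.016,0.057,0,0,0,-0.167,0.6],
  [0.03,0.08,0,0,0,-0.256,0.6],
  [0.049,0.102,0,0,0,-0.344,0.6],
  [0.07,0.12,0,0,0,-0.433,0.6],
])

```text
t: 4.15
eef_pos: [0.5613, 0.1683, 0.0727]
ee_rot: [0.441, 0.898, 0.001, 0.002]
contact_force: [-1.1, 0.1, 1.9]
grip_width: 0.017
```

Call:
carry_out([
  [0.021,0.014,0,0,0,-0.085,0.6],
  [0.046,0.027,0,0,0,-0.175,0.6],
  [0.073,0.035,0,0,0,-0.263,0.6],
  [0.1,0.04,0,0,0,-0.352,0.6],
  [0.1,0.04,0,0,0,-0.375,0.6],
])

```text
t: 4.65
eef_pos: [0.582, 0.1766, 0.0734]
ee_rot: [0.684, 0.729, 0.001, 0.002]
contact_force: [0.2, -0.6, -0.1]
grip_width: 0.0168
```

Call:
carry_out([
  [0.01,0,0,0,0,0,0.6],
  [0.02,0,0,0,0,0,0.6],
  [0.02,0,0,0,0,0,0.6],
])

```text
t: 4.95
eef_pos: [0.5864, 0.1766, 0.0737]
ee_rot: [0.684, 0.729, 0.001, 0.002]
contact_force: [1.0, 0.0, 0.4]
grip_width: 0.0169
```

Call:
carry_out([
  [0.005,0,0,0,0,0,0.6],
  [0.01,0,0,0,0,0,0.6],
  [0.01,0,0,0,0,0,0.6],
])

```text
t: 5.25
eef_pos: [0.5881, 0.1766, 0.0737]
ee_rot: [0.684, 0.73, 0.001, 0.002]
contact_force: [-3.6, 0.1, 1.4]
grip_width: 0.0171
```

Call:
carry_out([
  [0.005,0,0,0,0,0,0.6],
  [0.01,0,0,0,0,0,0.6],
])

```text
t: 5.45
eef_pos: [0.5885, 0.1767, 0.0735]
ee_rot: [0.684, 0.73, -0.0, 0.001]
contact_force: [-18.0, 1.7, 11.6]
grip_width: 0.017
```

```bash
python3 - <<'E'
from m2 import *
s=telemetry.get_state(); print(s["eef_pos"].round(4),s["contact_force"].round(1))
f=grab("wrist"); P=pts(f); print(bar(f,P)); print(P[...,2].shape)
E
```

```text
[0.5885 0.1767 0.0735] [-18.    1.7  11.6]
((583.7432861328125, 179.11636352539062), (9.740849494934082, 38.83454132080078), 3.8451597690582275)
(420, 560)
```

The turnbutton is against its stop: 18 N of push, and the bar at 93.85°, which is 90° relative to the dock. I'll back off, open, lift and go to the stand.

Call:
carry_out([
  [-0.02,0,0,0,0,0,0.3],
  [-0.02,0,0,0,0,0,0.3],
  [-0.02,0,0.25,0,0,0,0.3],
  [-0.02,0,0.5,0,0,0,0.3],
  [-0.02,0,0.75,0,0,0,0.3],
])

```text
t: 6.0
eef_pos: [0.5843, 0.1765, 0.2255]
ee_rot: [0.684, 0.73, -0.0, 0.001]
contact_force: [2.2, 1.0, 0.4]
grip_width: 0.0297
```

Call:
carry_out([
  [-0.2,-1,0.2,0,0,0.02,-0.3],
  [-0.2,-1,0.2,0,0,0.02,-0.3],
  [-0.2,-1,0.2,0,0,0.02,-0.3],
  [-0.2,-1,0.2,0,0,0.02,-0.3],
  [-0.2,-1,0.2,0,0,0.02,-0.3],
])

```text
t: 6.5
eef_pos: [0.5439, -0.0278, 0.2672]
ee_rot: [0.674, 0.739, 0.0, 0.002]
contact_force: [0.8, 0.8, -0.3]
grip_width: 0.0551
```

Call:
carry_out([
  [0.0,-1,0,0,0,0.02,-0.3],
  [0.0,-1,0,0,0,0.02,-0.3],
  [0.0,-1,0,0,0,0.02,-0.3],
  [0.0,-1,0,0,0,0.02,-0.3],
  [0.0,-1,0,0,0,0.02,-0.3],
])

```text
t: 7.0
eef_pos: [0.5436, -0.2325, 0.2665]
ee_rot: [0.664, 0.748, -0.0, 0.002]
contact_force: [0.8, 1.2, 0.5]
grip_width: 0.0559
```

```bash
cat > m3.py <<'E'
from m2 import *
def key(f,P,z=.072):
    hsv=cv2.cvtColor(f["pixels"],cv2.COLOR_RGB2HSV); H,S,V=[hsv[...,i].astype(int) for i in range(3)]
    for n,c in(("red",(H<8)|(H>172)),("yel",(H>20)&(H<35)),("blu",(H>105)&(H<125))):
        m=(c&(S>130)&(V>60)&(P[...,2]>.05)&(P[...,2]<.085)&(P[...,0]>.5)&(P[...,0]<.65)&(P[...,1]>-.43)&(P[...,1]<-.22)).astype(np.uint8)
        m&=(P[...,2]>.064)
        cs=cv2.findContours(m,0,1)[0]
        if not cs: continue
        c=max(cs,key=cv2.contourArea)
        print(n,cv2.minAreaRect((onz(f,c[:,0],z)[:,:2]*1000).astype(np.float32)))
E
python3 - <<'E'
from m3 import *
s=telemetry.get_state(); print(s["eef_pos"].round(4),s["ee_rot"].round(3))
f=grab("wrist"); save(f,"w3.png"); key(f,pts(f))
g=grab("top"); P=pts(g); print(dock(g,P)); print(bar(g,P)); key(g,P)
E
```

```text
[ 0.5436 -0.2325  0.2665] [ 0.664  0.748 -0.     0.002]
red ((566.5494995117188, -272.50787353515625), (8.760711669921875, 30.645259857177734), 7.909347057342529)
yel ((574.3671875, -326.1610412597656), (10.06744384765625, 33.29938888549805), 7.970902442932129)
blu ((582.7771606445312, -379.8370361328125), (8.490610122680664, 33.81908416748047), 7.62187385559082)
((552.0706176757812, 159.089111328125), (201.91835021972656, 333.01031494140625), 3.807356595993042)
((579.9830322265625, 177.3006134033203), (11.103909492492676, 29.159517288208008), 0.3314925730228424)
```

View pics/w3.png

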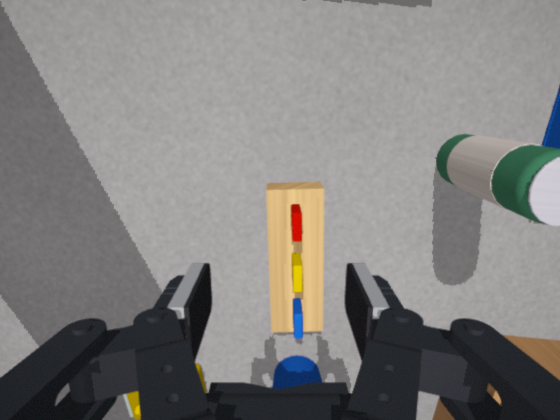

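The keys are in the stand with yellow in the middle at (297,273). I'll move above it and measure again from closer.

Call:
carry_out([
  [0.156,-0.469,-0.6,0,0,0.016,-0.3],
  [0.156,-0.469,-0.6,0,0,0.016,-0.3],
  [0.156,-0.469,-0.6,0,0,0.016,-0.3],
  [0.156,-0.469,-0.6,0,0,0.016,-0.3],
  [0.156,-0.469,-0.6,0,0,0.016,-0.3],
])

```text
t: 7.6
eef_pos: [0.5751, -0.3214, 0.1455]
ee_rot: [0.653, 0.757, 0.0, 0.001]
contact_force: [1.1, 0.2, -0.6]
grip_width: 0.0556
```

```bash
python3 - <<'E'
from m3 import *
s=telemetry.get_state(); print(s["eef_pos"].round(4),s["ee_rot"].round(4))
f=grab("wrist"); key(f,pts(f))
E
```

```text
[ 0.5751 -0.3214  0.1455] [6.530e-01 7.573e-01 1.000e-04 8.000e-04]
red ((567.0691528320312, -273.26739501953125), (9.309732437133789, 29.324478149414062), 8.107430458068848)
yel ((574.635986328125, -326.46343994140625), (9.479125022888184, 31.534168243408203), 8.455074310302734)
blu ((582.5526733398438, -379.8718566894531), (8.769377708435059, 32.96241760253906), 8.449454307556152)
```

Call:
carry_out([
  [-0.002,-0.026,-0.1,0,0,0,-0.3],
  [-0.002,-0.026,-0.3,0,0,0,-0.3],
  [-0.002,-0.026,-0.45,0,0,0,-0.3],
  [-0.002,-0.026,-0.515,0,0,0,-0.3],
  [-0.002,-0.026,-0.515,0,0,0,-0.3],
])

```text
t: 8.15
eef_pos: [0.5753, -0.3252, 0.0444]
ee_rot: [0.652, 0.758, 0.0, 0.002]
contact_force: [0.3, 0.5, 0.4]
grip_width: 0.0553
```

Call:
carry_out([
  [0,0,0,0,0,0,0.4],
  [0,0,0,0,0,0,0.7],
  [0,0,0,0,0,0,1],
  [0,0,0,0,0,0,1],
  [0,0,0,0,0,0,1],
])

```text
t: 8.65
eef_pos: [0.576, -0.3256, 0.046]
ee_rot: [0.652, 0.758, 0.001, 0.003]
contact_force: [-1.9, 2.2, 9.7]
grip_width: 0.0088
```

```bash
python3 - <<'E'
from m3 import *
s=telemetry.get_state(); print(s["eef_pos"].round(4),s["contact_force"].round(2),s["wrist_torque"].round(2),s["grip_width"])
E
```

```text
[ 0.576  -0.3256  0.046 ] [-1.88  2.2   9.66] [ 0.39  0.4  -0.03] 0.008786695889469735
```

Call:
carry_out([
  [0,0,0.05,0,0,0,1],
  [0,0,0.15,0,0,0,1],
  [0,0,0.35,0,0,0,1],
  [-0.1,0,0.55,0,0,0,1],
  [-0.25,0,0.75,0,0,0,1],
])

```text
t: 9.15
eef_pos: [0.5261, -0.3254, 0.1981]
ee_rot: [0.652, 0.758, 0.001, 0.003]
contact_force: [-0.1, -1.1, 0.4]
grip_width: 0.0088
```

Call:
carry_out([
  [0,0.2,0,0,0,0.06,1],
  [0,0.4,0,0,0,0.12,1],
  [0,0.6,0,0,0,0.18,1],
  [0,0.6,0,0,0,0.25,1],
  [0,0.6,0,0,0,0.317,1],
])

```text
t: 9.65
eef_pos: [0.5264, -0.2043, 0.1996]
ee_rot: [0.442, 0.897, 0.002, 0.004]
contact_force: [-0.1, -1.0, -0.4]
grip_width: 0.0092
```

Call:
carry_out([
  [0,0.2,0,0,0,0.06,1],
  [0,0.4,0,0,0,0.12,1],
  [0,0.6,0,0,0,0.18,1],
  [0,0.6,0,0,0,0.25,1],
  [0,0.6,0,0,0,0.317,1],
])

```text
t: 10.15
eef_pos: [0.5266, -0.0831, 0.2008]
ee_rot: [0.204, 0.979, 0.002, 0.004]
contact_force: [-0.0, -0.4, -0.9]
grip_width: 0.0093
```

Call:
carry_out([
  [0,0.2,0,0,0,0.06,1],
  [0,0.4,0,0,0,0.12,1],
  [0,0.6,0,0,0,0.18,1],
  [0,0.62,0,0,0,0.25,1],
  [0,0.62,0,0,0,0.317,1],
])

```text
t: 10.65
eef_pos: [0.5267, 0.0424, 0.2019]
ee_rot: [-0.046, 0.999, 0.003, 0.004]
contact_force: [0.4, 0.0, -0.2]
grip_width: 0.0088
```

```bash
python3 - <<'E'
from m3 import *
s=telemetry.get_state(); print(s["eef_pos"].round(4),s["ee_rot"].round(4),s["grip_width"])
f=grab("wrist"); save(f,"w4.png",(100,420,100,460),2); P=pts(f)
print(dock(f,P),lock(f,P,np.array([.543,.041])),bar(f,P))
E
```

```text
[0.5267 0.0424 0.2019] [-0.0464  0.9989  0.0033  0.0036] 0.008776886548043096
((555.7933349609375, 148.46820068359375), (201.13294982910156, 317.41339111328125), 4.012727737426758) ((548.3147583007812, 42.19850158691406, 24.306617736816406), ((543.3186645507812, 41.02527618408203), 40.14080810546875)) ((579.346923828125, 163.58404541015625), (54.857723236083984, 19.692272186279297), 83.706787109375)
```

View pics/w4.png

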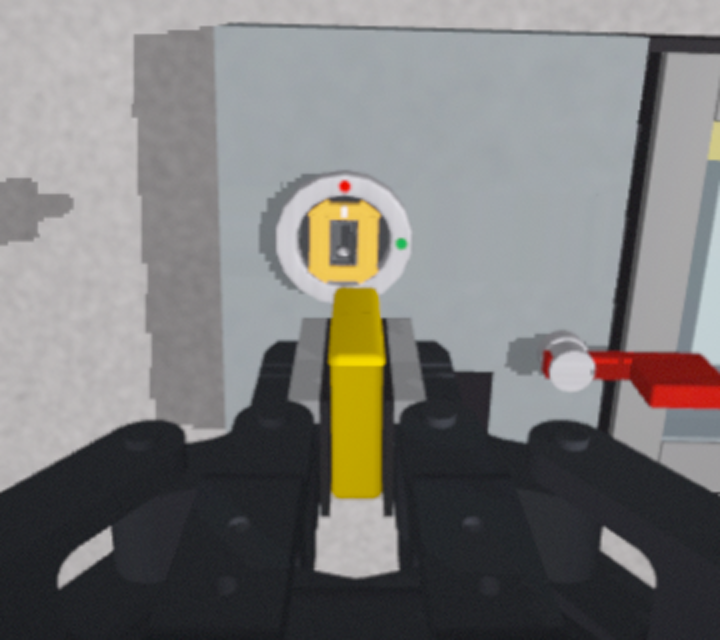

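The blade is hidden, but the bow and the keyway (crop (344,240)) are both visible. I'll measure bow and lock in this one view so the camera bias cancels.

```bash
cat > m4.py <<'E'
from m3 import *
def rel(dz=.010,near=(.543,.041)):
    s=telemetry.get_state(); e=s["eef_pos"]
    f=grab("wrist"); P=pts(f); px=f["pixels"]; hsv=cv2.cvtColor(px,cv2.COLOR_RGB2HSV); H,S,V=[hsv[...,i].astype(int) for i in range(3)]
    g=np.indices(H.shape)[::-1].reshape(2,-1).T; q=onz(f,g,.071).reshape(*H.shape,3)
    d=np.hypot(*(q[...,:2]-np.array(near)).transpose(2,0,1)); zk=e[2]-dz
    col=np.zeros_like(H,bool); R=np.nan
    hi=P[...,2]>.09
    A=((H>10)&(H<32)&(S>110)&(V>70)&(d<.022)&~hi).astype(np.uint8)
    B=((d<.034)&(S<45)&(V>150)&~hi).astype(np.uint8)
    out={}
    for n,m,z in(("brass",A,.072),("collar",B,.070)):
        cs=cv2.findContours(m,0,1)[0]; c=np.vstack([x for x in cs if cv2.contourArea(x)>15])
        w=(onz(f,c[:,0],z)[:,:2]*1000).astype(np.float32); print(n,cv2.minEnclosingCircle(w),w.min(0),w.max(0))
    for n,m in(("reddot",((H<8)|(H>172))&(S>120)&(d<.034)),("green",(H>55)&(H<90)&(S>100)&(d<.034))):
        if m.sum()>2: print(n,onz(f,g[m.ravel()],.07).mean(0)[:2]*1000)
    Y=((H>20)&(H<35)&(S>150)&(P[...,2]>zk-.005)&(P[...,2]<zk+.05)&(np.hypot(P[...,0]-e[0],P[...,1]-e[1])<.04))
    T=(Y&(P[...,2]>zk+.033)).astype(np.uint8)
    c=max(cv2.findContours(T,0,1)[0],key=cv2.contourArea)
    print("top z",np.median(P[T>0][:,2])-e[2]); r=cv2.minAreaRect((onz(f,c[:,0],zk+.036)[:,:2]*1000).astype(np.float32)); print("bowtop",r)
    print("eef",e*1000,s["ee_rot"].round(4),s["contact_force"].round(1))
    return f
if __name__=="__main__": rel()
E
python3 m4.py
```

```text
brass ((542.6148071289062, 39.276206970214844), 18.074554443359375) [525.5288    25.046669] [559.4873    53.451138]
collar ((543.3104858398438, 41.048484802246094), 34.1094856262207) [509.24902    9.384598] [575.9327   75.00517]
reddot [521.05290516  37.76058041]
green [541.9657808   61.76615847]
top z 0.026433502547215854
bowtop ((526.5181884765625, 41.293701171875), (30.627628326416016, 9.797250747680664), 5.463333606719971)
eef [526.72580093  41.7238206  201.88117537] [-0.0492  0.9988  0.0033  0.0036] [ 0.2  0.5 -1.8]
```

Call:
carry_out([
  [0.0835,-0.0105,0,-0.0044,0.0044,-0.019,1],
  [0.0835,-0.0105,-0.15,-0.0044,0.0044,-0.019,1],
  [0.0835,-0.0105,-0.3,-0.0044,0.0044,-0.019,1],
  [0.0835,-0.0105,-0.39,-0.0044,0.0044,-0.019,1],
  [0.0835,-0.0105,-0.39,-0.0044,0.0044,-0.019,1],
])

```text
t: 11.25
eef_pos: [0.5421, 0.0387, 0.1221]
ee_rot: [-0.028, 1.0, -0.0, -0.002]
contact_force: [0.1, -0.3, -0.8]
grip_width: 0.0093
```

```bash
python3 - <<'E'
from m4 import *
f=rel(); save(f,"w5.png",(100,420,100,460),2)
E
```

```text
brass ((541.9782104492188, 39.270172119140625), 17.672775268554688) [525.1151    24.656986] [554.3456    53.173325]
collar ((543.3580932617188, 41.04608154296875), 34.167484283447266) [509.43118    8.187524] [564.26746  75.196  ]
reddot [521.0352733   37.81607868]
green [541.99105403  61.92831014]
top z 0.026394509059881305
bowtop ((542.128662109375, 38.4830436706543), (30.42390251159668, 9.80655288696289), 3.2305338382720947)
eef [542.09182105  38.7098817  122.12844104] [-2.760e-02  9.996e-01 -2.000e-04 -1.700e-03] [ 0.1 -0.3 -0.8]
```

View pics/w5.png

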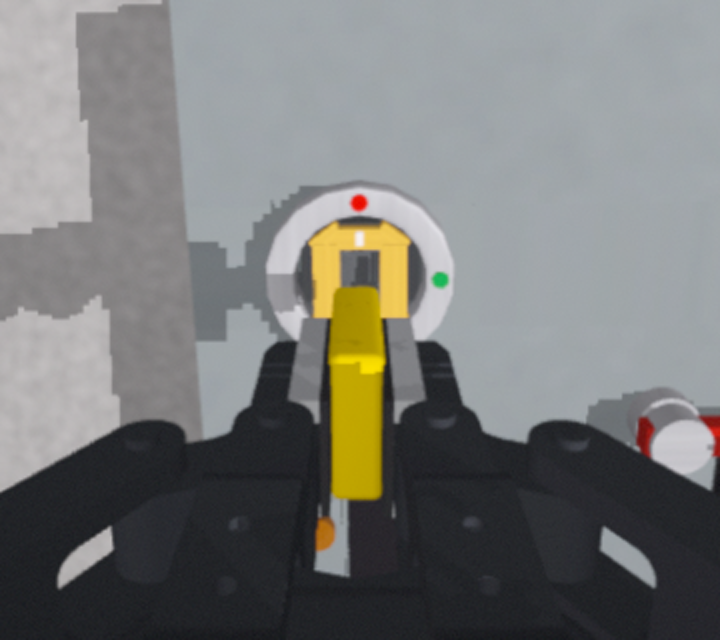

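Call:
carry_out([
  [0.0065,0.004,0,0,-0.002,0.008,1],
  [0.0065,0.004,-0.03,0,-0.002,0.008,1],
  [0.0065,0.004,-0.06,0,-0.002,0.008,1],
  [0.0065,0.004,-0.085,0,-0.002,0.008,1],
  [0.0065,0.004,-0.105,0,-0.002,0.008,1],
])

```text
t: 11.8
eef_pos: [0.5441, 0.0396, 0.1023]
ee_rot: [-0.034, 0.999, -0.0, 0.001]
contact_force: [-0.2, 0.4, 0.0]
grip_width: 0.0087
```

```bash
python3 - <<'E'
from m4 import *
rel()
print(telemetry.get_state()["wrist_torque"].round(3))
E
```

```text
brass ((538.5950927734375, 39.088653564453125), 15.777339935302734) [525.2174    24.604607] [548.30225   52.736633]
collar ((542.9271850585938, 41.399391174316406), 34.153038024902344) [509.26      13.163609] [564.66437   75.179276]
reddot [521.06638214  37.82795864]
green [542.03638675  62.01450092]
top z 0.026431343436447374
bowtop ((544.039794921875, 39.39853286743164), (30.51986312866211, 9.803400993347168), 3.9885475635528564)
eef [544.08221012  39.60889803 102.28132916] [-3.410e-02  9.994e-01 -2.000e-04  7.000e-04] [-0.2  0.4  0. ]
[-0.003  0.002 -0.003]
```

Call:
carry_out([
  [-0.0025,0,0,0,0,0,1],
  [-0.0025,0,-0.015,0,0,0,1],
  [-0.0025,0,-0.03,0,0,0,1],
  [-0.0025,0,-0.04,0,0,0,1],
])

```text
t: 12.25
eef_pos: [0.5425, 0.0395, 0.0936]
ee_rot: [-0.034, 0.999, -0.0, -0.0]
contact_force: [-8.5, -1.9, 6.1]
grip_width: 0.0084
```

Call:
carry_out([
  [-0.003,-0.001,-0.01,0,0,0,1],
  [-0.003,-0.001,-0.02,0,0,0,1],
  [-0.003,-0.001,-0.03,0,0,0,1],
])

```text
t: 12.55
eef_pos: [0.5417, 0.0392, 0.0877]
ee_rot: [-0.034, 0.999, -0.0, -0.0]
contact_force: [-5.4, -0.8, 16.4]
grip_width: 0.009
```

Call:
carry_out([
  [-0.003,0,-0.015,0,0.01,0,1],
  [-0.003,0,-0.025,0,-0.01,0,1],
  [-0.003,0,-0.035,0,0.0,0,1],
])

```text
t: 12.85
eef_pos: [0.542, 0.0392, 0.0817]
ee_rot: [-0.034, 0.999, -0.0, 0.002]
contact_force: [-4.4, -1.3, 28.6]
grip_width: 0.0086
```

```bash
python3 - <<'E'
from m4 import *
rel()
print(telemetry.get_state()["wrist_torque"].round(3))
E
```

```text
brass ((535.6746826171875, 38.906394958496094), 14.544553756713867) [525.046     24.930586] [540.8949    52.481777]
collar ((541.629638671875, 42.43439865112305), 34.10116958618164) [509.3564    13.309683] [561.945     75.173035]
reddot [521.05218437  37.82355979]
green [542.16182275  62.04065542]
top z 0.0264517559308855
bowtop ((541.896728515625, 39.035850524902344), (30.55035400390625, 9.801101684570312), 4.0063347816467285)
eef [541.99441269  39.23766192  81.67762093] [-3.410e-02  9.994e-01 -4.000e-04  1.600e-03] [-4.4 -1.3 28.6]
[-0.095  0.799 -0.025]
```

The bow top is 36 mm above the lock face, so the key is fully home. Now I'll turn it clockwise.

Call:
carry_out([
  [0,0,0,0,0,-0.075,1],
  [0,0,0,0,0,-0.15,1],
  [0,0,0,0,0,-0.225,1],
  [0,0,0,0,0,-0.3,1],
  [0,0,0,0,0,-0.3,1],
])

```text
t: 13.4
eef_pos: [0.5422, 0.0399, 0.082]
ee_rot: [0.202, 0.979, 0.0, 0.001]
contact_force: [-3.8, 4.1, 5.3]
grip_width: 0.0089
```

```bash
python3 - <<'E'
from m4 import *
rel()
print(telemetry.get_state()["wrist_torque"].round(3))
E
```

```text
brass ((535.1348266601562, 42.263038635253906), 14.256937026977539) [524.23663   28.628769] [545.11334  56.46795]
collar ((543.4280395507812, 40.83620834350586), 34.21137237548828) [509.25055   10.247371] [573.08093  74.98712]
reddot [521.03813169  37.59669799]
green [542.11821233  61.79374665]
top z 0.026446073664190772
bowtop ((542.1930541992188, 39.45477294921875), (9.805876731872559, 30.523914337158203), 66.69933319091797)
eef [542.22629464  39.89113013  81.97513086] [2.022e-01 9.794e-01 3.000e-04 5.000e-04] [-3.8  4.1  5.3]
[1.086 0.499 0.073]
```

Call:
carry_out([
  [-0.001,0.001,-0.002,0,0,-0.075,1],
  [-0.001,0.001,-0.002,0,0,-0.15,1],
  [-0.001,0.001,-0.002,0,0,-0.225,1],
  [-0.001,0.001,-0.002,0,0,-0.3,1],
  [-0.001,0.001,-0.002,0,0,-0.3,1],
])

```text
t: 13.95
eef_pos: [0.5427, 0.0406, 0.082]
ee_rot: [0.425, 0.905, 0.001, 0.001]
contact_force: [1.3, 4.3, 4.9]
grip_width: 0.0091
```

Call:
carry_out([
  [0,0,-0.001,0,0,-0.075,1],
  [0,0,-0.001,0,0,-0.15,1],
  [0,0,-0.001,0,0,-0.225,1],
  [0,0,-0.001,0,0,-0.26,1],
  [0,0,-0.001,0,0,-0.26,1],
])

```text
t: 14.45
eef_pos: [0.5432, 0.0409, 0.082]
ee_rot: [0.598, 0.801, 0.001, 0.001]
contact_force: [1.8, 3.7, 2.5]
grip_width: 0.0086
```

```bash
python3 - <<'E'
from m4 import *
rel()
print(telemetry.get_state()["wrist_torque"].round(3))
E
```

```text
brass ((539.8652954101562, 47.081298828125), 14.360380172729492) [525.57434   36.810463] [553.07666   58.233105]
collar ((543.1285400390625, 40.572994232177734), 34.21636199951172) [508.96912   14.063934] [577.29803  74.70676]
reddot [520.68501187  37.18960025]
green [541.74049084  61.31839649]
top z 0.026491558420480024
bowtop ((542.8731079101562, 39.950645446777344), (9.804160118103027, 30.16188621520996), 16.386240005493164)
eef [543.17837921  40.89585731  81.96625103] [0.5982 0.8013 0.0012 0.0014] [1.8 3.7 2.5]
[ 0.914 -0.505  0.063]
```

Call:
carry_out([
  [0,0,-0.002,0,0,-0.05,1],
  [0,0,-0.002,0,0,-0.1,1],
  [0,0,-0.002,0,0,-0.15,1],
  [0,0,-0.002,0,0,-0.15,1],
])

```text
t: 14.9
eef_pos: [0.5436, 0.041, 0.0819]
ee_rot: [0.687, 0.726, 0.001, 0.002]
contact_force: [1.2, 3.5, 7.1]
grip_width: 0.0092
```

```bash
python3 - <<'E'
from m4 import *
f=rel(); save(f,"w6.png",(100,420,100,460),2)
print(telemetry.get_state()["wrist_torque"].round(3))
E
```

```text
brass ((541.4573364257812, 48.050010681152344), 14.268143653869629) [527.1896   39.98575] [555.06104   57.724575]
collar ((543.03466796875, 40.54861831665039), 34.21281433105469) [508.9855   19.22306] [577.2203    74.724174]
reddot [520.58066389  37.08128888]
green [541.59710139  61.22980422]
top z 0.026524207027043445
bowtop ((543.0423583984375, 40.18687438964844), (9.80423355102539, 30.54144859313965), 3.00380802154541)
eef [543.55768241  40.96985321  81.91806859] [0.6872 0.7264 0.0014 0.0018] [1.2 3.5 7.1]
[ 0.632 -0.05   0.086]
```

View pics/w6.png

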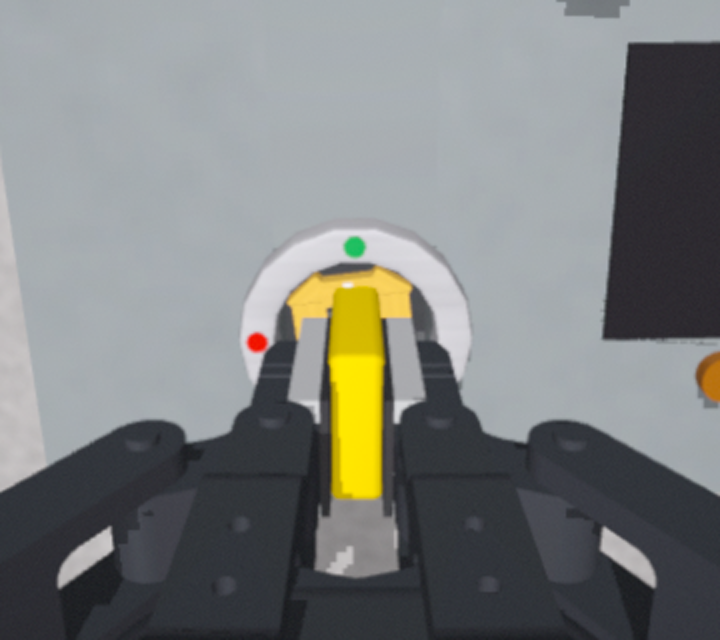

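Call:
carry_out([
  [0,0,-0.002,0,0,-0.025,1],
  [0,0,-0.002,0,0,-0.025,1],
])

```text
t: 15.15
eef_pos: [0.5437, 0.041, 0.0819]
ee_rot: [0.7, 0.715, 0.002, 0.002]
contact_force: [-2.3, 2.1, 9.4]
grip_width: 0.0093
```

```bash
python3 - <<'E'
from m4 import *
rel(); print(telemetry.get_state()["wrist_torque"].round(3))
E
```

```text
brass ((541.900390625, 47.754615783691406), 14.36815071105957) [527.5977    39.980717] [555.36615   57.592064]
collar ((543.0188598632812, 40.54306411743164), 34.21530532836914) [508.99405  20.1822 ] [577.1124   74.67352]
reddot [520.62381806  37.08545337]
green [541.56767667  61.29075768]
top z 0.026486138875041268
bowtop ((543.155517578125, 40.02984619140625), (9.801987648010254, 30.15506935119629), 1.0546799898147583)
eef [543.73496204  40.99782287  81.92141005] [0.6995 0.7146 0.0016 0.0021] [-2.3  2.1  9.4]
[0.472 0.339 0.085]
```

Call:
carry_out([
  [0,0,-0.002,0,0,-0.025,1],
  [0,0,-0.002,0,0,-0.025,1],
])

```text
t: 15.4
eef_pos: [0.5438, 0.041, 0.0819]
ee_rot: [0.712, 0.702, 0.002, 0.002]
contact_force: [-1.4, 2.7, 9.7]
grip_width: 0.0095
```

```bash
python3 - <<'E'
from m4 import *
f=rel(); save(f,"w7.png",(200,280,180,320),5); print(telemetry.get_state()["wrist_torque"].round(3))
E
```

```text
brass ((541.8482666015625, 47.77189636230469), 14.365135192871094) [527.52325   40.486935] [555.224     57.481434]
collar ((542.9788818359375, 40.561668395996094), 34.20343017578125) [508.80292   20.794022] [577.0676   74.69166]
reddot [520.54450442  37.13854394]
green [541.5756248   61.29785408]
top z 0.026484025180622817
bowtop ((543.2202758789062, 40.251564025878906), (30.533607482910156, 9.803964614868164), 88.9798812866211)
eef [543.81549259  41.03578015  81.91806835] [0.712  0.7021 0.0017 0.0022] [-1.4  2.7  9.7]
[0.533 0.385 0.054]
```

View pics/w7.png

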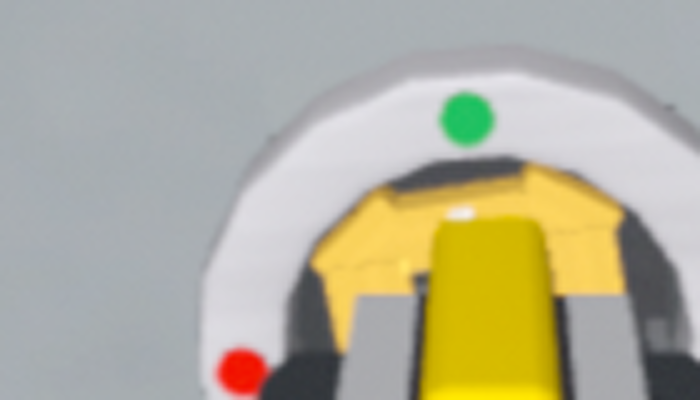

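```bash
cat > m5.py <<'E'
from m4 import *
def mark():
    f=grab("wrist"); P=pts(f); hsv=cv2.cvtColor(f["pixels"],cv2.COLOR_RGB2HSV); H,S,V=[hsv[...,i].astype(int) for i in range(3)]
    g=np.indices(H.shape)[::-1].reshape(2,-1).T
    q=onz(f,g,.07)[:,:2].reshape(*H.shape,2)*1000
    d=np.hypot(*(q-np.array([543,39])).transpose(2,0,1))
    r=q[((H<8)|(H>172))&(S>120)&(d<30)].mean(0); gr=q[(H>55)&(H<90)&(S>100)&(d<30)].mean(0)
    v=gr-r; c=(r+gr)/2+np.array([v[1],-v[0]])/2
    qq=onz(f,g,.072)[:,:2].reshape(*H.shape,2)*1000
    d=np.hypot(*(qq-c).transpose(2,0,1))
    m=(S<70)&(V>170)&(d<15.2)&(d>7)
    n,l,st,ce=cv2.connectedComponentsWithStats(m.astype(np.uint8))
    A=lambda p:np.degrees(np.arctan2(*(p-c)[::-1]))%360
    print("c",c,"red",A(r),"green",A(gr))
    for i in range(1,n):
        if st[i,4]>3: p=qq[l==i].mean(0); print("mark",st[i,4],p,A(p),np.hypot(*(p-c)),"turn",A(r)-A(p), ce[i])
    s=telemetry.get_state(); print(s["joints"].round(3),s["wrist_torque"].round(3),s["contact_force"].round(1))
if __name__=="__main__": mark()
E
python3 m5.py
```

```text
c [543.20368221  38.69729865] red 183.99554453868274 green 93.995544538683
mark 9 [540.89477026  53.14174598] 99.08176944062257 14.62782051398933 turn 84.91377509806017 [271.77777778 242.44444444]
mark 387 [532.86314907  37.12020076] 188.67170349183945 10.460108194861123 turn -4.676158953156715 [254.74677003 275.58139535]
mark 365 [553.84255577  36.98116092] 350.8366536392819 10.776398247649956 turn -166.84110910059917 [300.82739726 275.21643836]
[ 7.60e-02  3.73e-01 -2.04e-01  9.88e-01 -1.00e-03  1.66e+00] [0.461 0.42  0.096] [-0.7  3.3  9.3]
```

The white mark has turned 84.9°, against a stop at 84.8°. The brass didn't move over the last 2° of key turn, so the lock is on its stop. One last look at the whole scene.

```bash
python3 - <<'E'
from m4 import *
f=grab("scene"); save(f,"s2.png",(80,360,100,480),2)
E
```

```text
(no output)
```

View pics/s2.png

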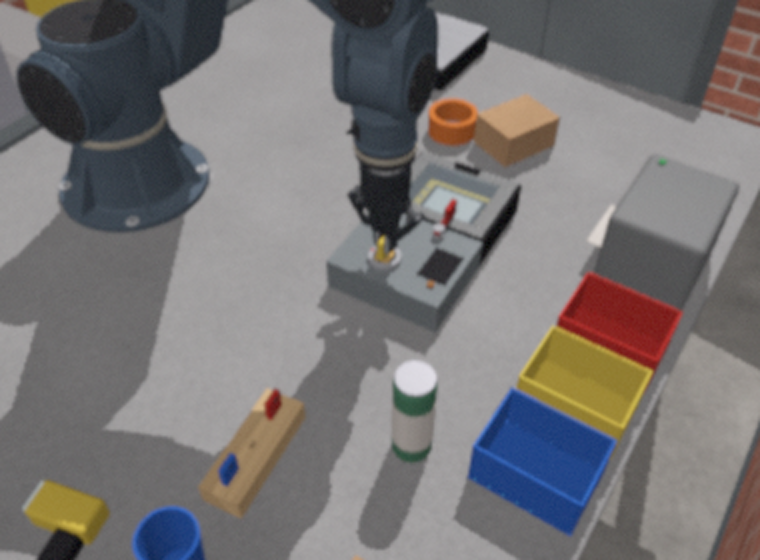

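The scene shows the bar at (447,213) across the cover's edge, and the yellow key in the lock at (383,250), still gripped. The red key (272,403) and blue key (229,468) are in their slots, and nothing else has moved. I'm handing in.

```bash
python3 -c "
from rig import ticket,telemetry
print(ticket.job_done()); print(telemetry.get_state()['t'])"
```

```text
the job is handed in; nothing more can be done
None
the job is handed in; nothing more can be done
```

I closed the red turnbutton first, then pushed the yellow key home in the lock and turned it a quarter clockwise. I handed the job in at about 16 s, still gripping the key and holding it turned. The hand-in gave no verdict.

- **Turnbutton:** it met its stop with 18 N of push. The wrist camera put the bar at 93.85°, which is 90° relative to the dock. The last scene picture shows it lying across the cover's edge.
- **Key depth:** the bow top is 36 mm above the lock face, so the key is fully home. It didn't slip in the grip, and about 9 N of downward push remains.
- **Lock turn:** the white mark has turned 84.9°, against a stop at 84.8°.
- **Other things:** the red and blue keys are in their slots. The cover and the rest of the bench look unmoved in the last picture.

**Checks that disagreed:**
- The key reads about 95°, some 10° past the lock, where I expected about 6° of play.
- The wrist torque never rose clearly at the stop; it stayed between 0.05 and 0.1 N m. I judged the lock to be on its stop from the mark, and because the brass stayed still over the last 2° of key turn.
- The top camera placed the dock about 3 to 4 mm away from where the wrist camera did. I relied on the wrist camera.

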